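Latch a vial carrier, tug-test it and turn it upside down

ROBOT

A 6-joint arm with a two-finger parallel gripper is mounted at the origin on the work surface. World frame = base frame: x ahead of the robot, y to its left, z up, the work surface at z = 0. Lengths are in m, angles in degrees, forces in N, time in s.
With the tool pointing down it reaches from about 0.35 to 0.875 m from the base axis. Payload 4.2 kg.
Tool frame: the origin (TCP) lies on the centre line of the jaws, within the pads' length; the fingertips stand 19 mm ahead of it and the grasp point (between the pads) is the TCP; z points along the fingers, y is the line along which they close (so a half turn about z gives the same grasp; the last joint's range is limited). The gripper opens to 87 mm and grips with 3 to 60 N. Pads are 19 mm wide; open, the fingers measure 117 mm over their backs; the gripper's body (75 mm by 190 mm) begins 51 mm behind the grasp point.
Start: joints at [-50.501, 22.042, 0.453, 0, -68.411, -14.817], TCP at [0.261, -0.568, 0.242] pointing down, gripper open.
Joint ranges: [-179.83, 179.83], [-69.29, 118.12], [-61.27, 80.66], [-181.25, 117.63], [-171.15, -9.14], [-177.46, 177.46]. Speed limits (degrees/s): [159.86, 159.86, 180, 180, 180, 180].

INTERFACE

Orientations are given as a 3x3 rotation matrix whose columns are the frame's x, y, z axes.
In Python, from station import sense, capture, finish_job, search_frame, masks_of gives the robot as it stands.
- The arm moves only by the tool drive_tool, never from a script. Its argument "rows" is a list of rows, each a list of 7 numbers: the opening in per cent of the stroke, from 0 (shut) to 100 (fully open), then the shift along the world's x, y, z in mm, then the turn, a rotation vector about the world's x, y, z in rad. In form: [[fingers, dx, dy, dz, wx, wy, wz], ...]. A call has 1 to 5 rows; each row shifts and turns the commanded pose from where the row before left it; what a row does not reach is not made up. A row lasts 1/12 s, in which the tool goes at most 41.7 mm and 7.16 degrees, less where a joint would pass 70% of its speed; a pose out of reach is approached as far as the arm can. A call is refused whole if a number of a shift passes 41.7 or a number of a turn 0.125, either way. A call with a gripper value outside its range is refused whole. The fingers move at their own pace and stop on an object; the grip force is fixed at half the most. Time passes only in rows, so rows that do not move let the fingers close. It gives the time, the measured TCP pose, the force, the opening and the grip force at its end, in the units of the state.
- sense(): the state, without advancing time (a new reading comes with each control period).
- capture(name): name is "scene" or "side" or "wrist"; returns a dict with "frame" (384x512x3 uint8, red, green, blue), "z_map" (384x512 float32, m along the optical axis (not along the pixel's ray), 0 where there is no reading), "fx", "fy", "cx", "cy" (pixels), "distortion" ([k1, k2, p1, p2, k3] as OpenCV has them; the pictures are not rectified), "R" (3x3) and "t" (3): a world point X has camera coordinates R X + t; the wrist camera has in their place "T_tool_cam" (4x4, takes a point from camera to tool coordinates, whose origin is the TCP and whose axes are the flange's). Camera axes: x right, y down, z forward; pixel columns grow to the right and rows downward; lengths in m; the calibration is good to about 2 mm. A picture is of the moment at which its call begins: read the wrist's pose just before it.
- finish_job(): hands the job in; it is judged then, once.
Trained networks look in a picture, given as the dict that the camera call returned (one of the last four; its "shot" number tells which), for a name from the list of things; names that differ only in an ending like _2 or _b are one class to them, and where a whole thing is asked for, a point or a joint stands for the part that bears it (a point fixed in the world has none). Each returns a list of dicts, best first, with "p" (0 to 1); they miss things now and then, are a little off and sometimes report something else, mostly with a low value. They report only what shows in the picture. A call takes as long as a camera call. They do not tell look-alikes from the thing itself.
- search_frame(label, picture): "xy" ([column, row] in pixels, amid what is visible of it).
- masks_of(label, picture): "region" (384x512 bool, what is visible of it) and "xy" ([column, row] in pixels, amid what is visible of it).
The state is a dict: "time_s": time; "joints": joint angles; "joint_velocities": joint speeds; "effort": joint torques, N m; "tcp_pos": TCP position; "ee_rot": TCP orientation; "wrist_force": force on the tool from outside, world axes, zero at the start; "moment": the same for the moment, N m; "gripper_width": opening from 0.0 (shut) to 1.0 (fully open); "gripper_force": force on a finger pad.
Only numpy, scipy, OpenCV 4.12 (cv2) and the standard library are available. Lean on these libraries where they do the work, as an engineer would, in place of code of your own. Each camera call takes 0.05 s, during which the arm holds its last target. There are 200 camera calls.

TASK

Press the white vial carrier fully home into its leaning cradle so that the spring catch snaps over its rib, then give the carrier a firm tug straight back along the cradle to confirm that the catch holds it. Only then turn the crank to swing the cradle over to its stop, leaving the latched carrier upside down, and let go. Leave the beaker, the steel cup and the amber bottle alone.

Things in the scene. Friction and masses are not known exactly. Their poses are not given: they have to be found in the camera images.
- carrier_grip (a point): Loose white plastic vial carrier, 0.2-0.5 kg: block 40 x 56 x 70 mm (own x, y, z), on its top a flat tab 14 mm thick (x), 36 wide (y), 40 tall, to be pinched across the 14 mm. Point: on the tab, 28 mm above the block's top, 98 above its underside. Own z points out of the cradle, leaning 35 deg from vertical to the robot's side at the start. Fully home it is at z = 58 mm of pocket; at the start about 75.
- carrier_rib (a point): Rib on the carrier's +x face, 24 mm wide, 6 tall; point: middle of its outer top edge, 44 mm below carrier_grip. At the start the rib rests on the catch's sloping top, the carrier about 17 mm proud; some 3-6 N along own -z pushes it past. Once latched, a pull along own +z lifts the carrier about 3 mm until the rib bears on the catch, which then holds; tug with 12-18 N.
- pocket (a point): Point on the axle of the aluminium cradle, midway between the posts, 135 mm above the table. Its frame turns with the cradle: z out of the cradle's mouth, y along the level axle towards the crank, x towards the catch. The stand's two posts are at y = -50..-40 and 40..50 mm and reach 159 mm above the table.
- pocket_floor (a point): Centre of the cradle's inner floor, 40 mm below pocket along its z; same axes. The pocket is 42 x 58 mm inside, walls 5 mm thick and 60 mm tall above the floor (45 mm on the catch side).
- catch: Steel spring catch, 30 mm wide, on the cradle's +x side; axes as pocket. Origin: lower edge of its nose tip, at x = 21, z = 17 mm of pocket when forward (closed); top at z = 32 mm. It slides back along +x by up to 9 mm as the carrier's rib passes (spring 2.5 N plus 0.25 N per mm) and springs forward over the rib when the carrier is home.
- crank_pin (a point): Centre of the black crank grip: freely spinning sleeve, 14 mm diameter, 50 long, parallel to the axle, on an arm 70 mm from it; arm at y = 55..61, this point at y = 88 mm of pocket (ignore its axes). Starts on the side away from the robot, 72.5 deg from straight up about the axle, goes over the top and ends 72.5 deg from up on the robot's side. Pinch it from above across its diameter.
- cradle (a joint): Turn of cradle and crank (rad): 0 at the start (stop; mouth up, leaning 35 deg to the robot's side); grows as the mouth swings to the robot's side and down, the crank grip going over the top towards the robot; 2.53 at the other stop, mouth straight down. Friction (0.3 N m, 4-6 N at the grip) holds it wherever it is left.
- beaker_rim (a point): Bystander: glass beaker, 68 mm wide, 90 mm tall; the point is the centre of its mouth.
- steel_cup_rim (a point): Bystander: plain steel cup, 56 mm wide, 85 mm tall; the point is the centre of its mouth.
- amber_bottle: Bystander: amber bottle, 60 mm wide, 120 mm tall; origin at the centre of its underside.
Mind the look-alikes: they are no part of the job. Leave any blue look-alike of the part that bears carrier_grip alone.

How it is judged:
By the outcome, as a careful person would: the job done as asked, in the order asked, and still so for the second after the job is handed in, with the robot touching nothing.
It also fails if it takes over 54 s, if anything falls off the work surface, if the arm or the gripper's body presses on something with over 40 N, if the wrist force passes 120 N, or if a joint passes its speed limit or range.

## Working session

There is one attempt and no reset: what is moved stays moved. The work goes in short steps, Python scripts to look and compute and a tool call to move; the robot and the scene stay as the last step left them, time stands still between calls to the robot, and variables do not carry over. Pictures are saved under pics/ and viewed, at most 10 in all, crops included, and the job is handed in when it is done.

Besides the shell and the picture viewer there is one more tool, called after "Call:" in YAML: its name, and indented under it one key for each argument. drive_tool: Moves the arm, as the interface text tells. Its arguments: {"type":"object","properties":{"rows":{"type":"array"}},"required":["rows"]}

```bash
mkdir -p pics; ls
cat > h.py <<'E'
import numpy as np, cv2, json
from station import sense, capture, finish_job, search_frame, masks_of
def K(c): return np.array([[c['fx'],0,c['cx']],[0,c['fy'],c['cy']],[0,0,1.]]), np.array(c['distortion'],float)
def ext(c,s=None):
    if 'R' in c: return np.array(c['R']),np.array(c['t'])
    T=np.eye(4);T[:3,:3]=s['ee_rot'];T[:3,3]=s['tcp_pos'];M=np.linalg.inv(T@np.array(c['T_tool_cam']));return M[:3,:3],M[:3,3]
def ray(c,E,xy):
    k,d=K(c);u=cv2.undistortPoints(np.array([[xy]],float),k,d).ravel();R,t=E
    return -R.T@t, R.T@np.array([u[0],u[1],1.])   # origin, dir per unit depth
def tri(obs):
    A=np.zeros((3,3));b=np.zeros(3)
    for o,d in obs:
        d=d/np.linalg.norm(d);P=np.eye(3)-np.outer(d,d);A+=P;b+=P@o
    X=np.linalg.solve(A,b);r=[np.linalg.norm((np.eye(3)-np.outer(d,d)/(d@d))@(X-o)) for o,d in obs];return X,r
def deproj(c,E,xy):
    z=c['z_map'][int(round(xy[1])),int(round(xy[0]))];o,d=ray(c,E,xy);return o+d*z
def proj(c,E,X):
    k,d=K(c);R,t=E;return cv2.projectPoints(np.atleast_2d(X).astype(float),cv2.Rodrigues(R)[0],t,k,d)[0].reshape(-1,2)
def cloud(c,E,m):
    k,d=K(c);v,u=np.nonzero(m&(c['z_map']>0));n=cv2.undistortPoints(np.stack([u,v],1).astype(float)[:,None],k,d).reshape(-1,2)
    z=c['z_map'][v,u];R,t=E;P=np.c_[n,np.ones(len(n))]*z[:,None];return (P-t)@R
E
cat > a.py <<'E'
from h import *
np.set_printoptions(precision=4,suppress=True)
s=sense();print(s['time_s'],s['tcp_pos'],np.array(s['ee_rot']).tolist(),s['gripper_width'])
obs={}
for n in ['scene','side']:
    c=capture(n);cv2.imwrite(f'pics/{n}0.png',c['frame'][:,:,::-1]);E=ext(c)
    for l in ['carrier_grip','carrier_rib','pocket','pocket_floor','catch','crank_pin','beaker_rim','steel_cup_rim','amber_bottle']:
        for r in search_frame(l,c)[:3]:
            print(n,l,np.round(r['xy'],1),round(r['p'],2),deproj(c,E,r['xy']))
            obs.setdefault(l,{}).setdefault(n,ray(c,E,r['xy']))
for l,o in obs.items():
    if len(o)==2: print(l,*tri(list(o.values())))
E
python3 a.py
```

```text
pics
0.0 [ 0.2608 -0.5674  0.2404] [[-0.9087225058872, -0.4173994825208542, -0.0010388866206132925], [-0.417400759503752, 0.9087203432501636, 0.001985882422376479], [0.00011515111103452555, 0.002238248115741584, -0.9999974884896432]] 1.0014565751340476
scene carrier_grip [343.4 231. ] 0.93 [0.5305 0.2578 0.047 ]
scene carrier_grip [220.8 186.4] 0.93 [ 0.5143 -0.1298  0.0455]
scene carrier_grip [281.  163.5] 0.92 [0.4887 0.0498 0.1804]
scene carrier_rib [221.  184.2] 0.9 [ 0.5054 -0.1339  0.0455]
scene carrier_rib [283.1 162.5] 0.7 [0.4823 0.0533 0.1803]
scene carrier_rib [346.2 230.5] 0.68 [0.5302 0.2648 0.0521]
scene pocket [277.1 190.6] 0.73 [0.5452 0.0642 0.1329]
scene pocket_floor [278.1 189.3] 0.75 [0.5429 0.066  0.1364]
scene catch [276.5 174. ] 0.48 [0.5314 0.0548 0.178 ]
scene crank_pin [310.4 194. ] 0.58 [0.5508 0.159  0.1638]
scene crank_pin [374.1 264. ] 0.45 [0.633  0.3635 0.0801]
scene beaker_rim [156.6 154.4] 0.75 [ 0.4989 -0.3664  0.0766]
scene steel_cup_rim [125.5 185.3] 0.56 [ 0.6516 -0.375   0.0679]
scene steel_cup_rim [307.6 197. ] 0.53 [0.5555 0.1538 0.155 ]
scene
[... 1177 characters left out ...]
312] [np.float64(0.0043212418870051976), np.float64(0.0043212418870051126)]
pocket_floor [0.5426 0.0688 0.1399] [np.float64(0.0033416404071790287), np.float64(0.00334164040717915)]
catch [0.5379 0.053  0.1787] [np.float64(0.005117408418945855), np.float64(0.005117408418946027)]
crank_pin [0.5554 0.1577 0.1646] [np.float64(0.0032904712153334313), np.float64(0.0032904712153335055)]
beaker_rim [ 0.4739 -0.3837  0.0543] [np.float64(0.00314594793879678), np.float64(0.0031459479387968)]
steel_cup_rim [ 0.6328 -0.3936  0.0453] [np.float64(0.0006645294857261785), np.float64(0.0006645294857262694)]
amber_bottle [0.6003 0.3564 0.0441] [np.float64(0.005654265773504329), np.float64(0.00565426577350422)]
```

```bash
python3 -c "
import cv2
a=cv2.imread('pics/scene0.png')[110:290,100:420];b=cv2.imread('pics/side0.png')[110:290,100:420]
import numpy as np
cv2.imwrite('pics/c0.png',cv2.resize(np.vstack([a,b]),None,fx=1.66,fy=1.66,interpolation=2))"
```

```text
(no output)
```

View pics/c0.png

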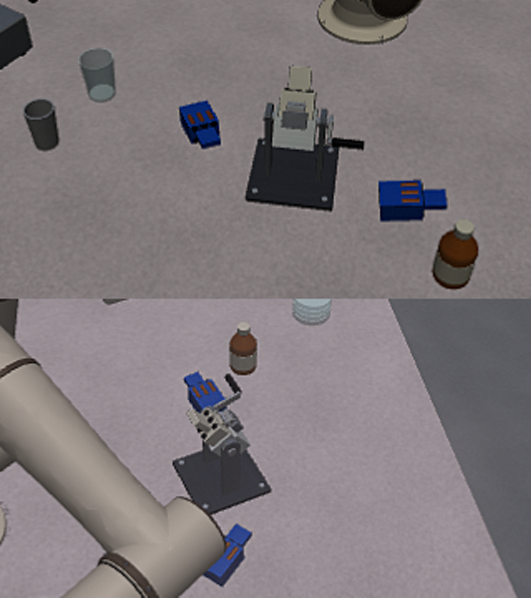

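The scene picture shows the white carrier in the cradle, with its tab at about (281,160) and the crank grip at about (310,197). Two blue look-alikes lie on the table either side of the cradle. I'll move the wrist camera closer for a better look.

Call:
drive_tool:
  rows:
    - [100, 10, 30, 35, 0, 0, 0.07]
    - [100, 10, 40, 30, 0, 0, 0.07]
    - [100, 10, 40, 30, 0, 0, 0.07]
    - [100, 10, 40, 30, 0, 0, 0.07]
    - [100, 10, 40, 20, 0, 0, 0.07]

```text
time_s: 1.42
tcp_pos: [0.3037, -0.4062, 0.3664]
ee_rot: [[-0.709, -0.706, 0.002], [-0.706, 0.709, -0.002], [0.0, -0.003, -1.0]]
wrist_force: [1.6, -0.5, 0.5]
gripper_width: 1.002
gripper_force: 0.0
```

Call:
drive_tool:
  rows:
    - [100, 10, 40, 10, 0, 0, 0.07]
    - [100, 10, 40, 10, 0, 0, 0.07]
    - [100, 10, 40, 0, 0, 0, 0.07]
    - [100, 10, 40, 0, 0, 0, 0.07]
    - [100, 10, 40, 0, 0, 0, 0.07]

```text
time_s: 1.83
tcp_pos: [0.3529, -0.2066, 0.3844]
ee_rot: [[-0.423, -0.906, 0.002], [-0.906, 0.423, -0.0], [-0.001, -0.002, -1.0]]
wrist_force: [1.4, 0.3, -1.2]
gripper_width: 1.002
gripper_force: 0.0
```

Call:
drive_tool:
  rows:
    - [100, 10, 40, 0, 0, 0, 0.07]
    - [100, 10, 40, 0, 0, 0, 0.07]
    - [100, 10, 40, 0, 0, 0, 0.07]
    - [100, 10, 40, 0, 0, 0, 0.07]
    - [100, 10, 40, 0, 0, 0, 0.07]

```text
time_s: 2.25
tcp_pos: [0.4028, -0.0064, 0.3845]
ee_rot: [[-0.086, -0.996, 0.002], [-0.996, 0.086, 0.001], [-0.001, -0.002, -1.0]]
wrist_force: [1.0, 0.4, 0.2]
gripper_width: 0.998
gripper_force: 0.0
```

```bash
cat > b.py <<'E'
from h import *
import sys
np.set_printoptions(precision=4,suppress=True)
s=sense();print(s['time_s'],s['tcp_pos'],np.array(s['ee_rot']),s['joints'],s['wrist_force'])
c=capture('wrist');E=ext(c,s);print(np.array(c['T_tool_cam']))
cv2.imwrite(f'pics/{sys.argv[1]}.png',c['frame'][:,:,::-1])
import pickle;pickle.dump((c,E),open(f'{sys.argv[1]}.pkl','wb'))
for l in ['carrier_grip','carrier_rib','pocket','pocket_floor','catch','crank_pin']:
    for r in search_frame(l,c)[:3]: print(l,np.round(r['xy'],1),round(r['p'],2),deproj(c,E,r['xy']))
E
python3 b.py w1
```

```text
2.25 [ 0.4028 -0.0064  0.3845] [[-0.0859 -0.9963  0.0018]
 [-0.9963  0.0859  0.0006]
 [-0.0008 -0.0017 -1.    ]] [ 22.4683  -5.0223 -12.0222   0.0058 -82.8916 -27.3983] [0.9693 0.4273 0.1597]
[[ 0.0009 -0.9619 -0.2735  0.076 ]
 [ 1.      0.0007  0.0007  0.0002]
 [-0.0005 -0.2735  0.9619 -0.1439]
 [ 0.      0.      0.      1.    ]]
carrier_grip [193.4 209.4] 0.83 [0.4843 0.0355 0.1893]
carrier_grip [193.3  69. ] 0.78 [ 0.489  -0.1453  0.0475]
carrier_grip [217.  289.9] 0.73 [0.5007 0.2532 0.046 ]
carrier_rib [191.  207.6] 0.95 [0.4877 0.0339 0.1863]
carrier_rib [219.5 288.1] 0.93 [0.4953 0.2491 0.0465]
carrier_rib [193.6  67.8] 0.61 [ 0.4884 -0.1471  0.0468]
pocket [164.9 208.2] 0.67 [0.5333 0.0434 0.152 ]
pocket_floor [162.4 206.6] 0.83 [0.5324 0.0374 0.1625]
catch [160.6 217.8] 0.77 [0.5318 0.0475 0.1777]
crank_pin [170.6 290. ] 0.5 [0.5447 0.1687 0.1605]
```

```bash
python3 -c "
import cv2
a=cv2.imread('pics/w1.png')[150:330,80:300]
cv2.imwrite('pics/w1c.png',cv2.resize(a,None,fx=3.3,fy=3.3,interpolation=2))"
```

```text
(no output)
```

View pics/w1c.png

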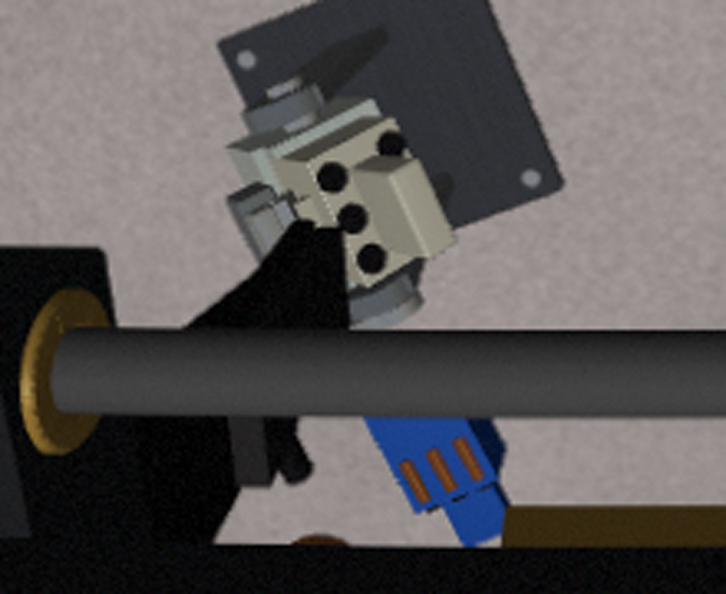

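The wrist view shows the cradle yawed by roughly 20°. The tab's top face is at about pixel (205,208), and part of the crank is hidden by the fingers. I'll fit the known carrier shape to the depth points.

```bash
cat > fit.py <<'E'
from h import *
from scipy.optimize import least_squares
from scipy.spatial.transform import Rotation as Ro
np.set_printoptions(precision=4,suppress=True)
def sdf(P,c,h):
    q=np.abs(P-c)-h;return np.linalg.norm(np.maximum(q,0),axis=1)+np.minimum(q.max(1),0)
def frame(yaw,lean):  # pocket axes: yaw about z, lean towards -x (robot)
    return (Ro.from_euler('z',yaw)*Ro.from_euler('y',-lean)).as_matrix()
def res(p,P,lean=None):  # p: grip pos, yaw, lean
    R=frame(p[3],p[4] if lean is None else lean);L=(P-p[:3])@R
    b=sdf(L,np.array([0,0,-.063]),np.array([.020,.028,.035]))
    t=sdf(L,np.array([0,0,-.008]),np.array([.007,.018,.020]))
    r=sdf(L,np.array([.021,0,-.047]),np.array([.003,.012,.003]))
    return np.minimum(np.minimum(b,t),r)
def fit(P,x0):
    return least_squares(res,x0,args=(P,),loss='soft_l1',f_scale=.002,x_scale=[.01,.01,.01,.1,.1])
def carrier_cloud(c,E,ctr,rad=.12,dil=0):
    best=None
    for r in masks_of('carrier_grip',c)[:4]:
        m=cv2.erode(r['region'].astype(np.uint8),np.ones((3,3)))>0
        P=cloud(c,E,m)
        if len(P) and np.linalg.norm(np.median(P,0)-ctr)<rad:
            return P[np.linalg.norm(P-ctr,axis=1)<rad]
    return np.zeros((0,3))
E
cat > f1.py <<'E'
from fit import *
ctr=np.array([.49,.04,.18]);A=[]
s=sense()
for n in ['scene','side','wrist']:
    c=capture(n);E=ext(c,s);P=carrier_cloud(c,E,ctr);A.append(P);print(n,len(P),P.mean(0) if len(P) else '')
    if len(P)>40:
        f=min((fit(P,[.48,.04,.2,y,.61]) for y in (-.5,-.2,.2)),key=lambda f:f.cost);print(f.x,np.degrees(f.x[3:]),f.cost/len(P)*1e6)
P=np.vstack(A);f=min((fit(P,[.48,.04,.2,y,.61]) for y in (-.5,-.2,.2)),key=lambda f:f.cost)
print('all',f.x,np.degrees(f.x[3:]),f.cost/len(P)*1e6)
R=frame(f.x[3],f.x[4]);pk=f.x[:3]-.075*R[:,2];print('pocket',pk)
h=frame(f.x[3],0);print('pin',pk+h@[.0668,.088,.021])
E
python3 f1.py
```

```text
scene 333 [0.4954 0.0502 0.183 ]
[0.4809 0.0417 0.2059 0.2334 0.3461] [13.3735 19.8279] 2.8516080501010745
side 251 [0.4943 0.0311 0.179 ]
[0.4712 0.0373 0.1932 0.274  0.6782] [15.6972 38.8603] 1.597473783066804
wrist 1471 [0.4882 0.0353 0.1843]
[0.4693 0.0382 0.1955 0.2813 0.6703] [16.1167 38.4062] 0.34523348986492475
all [0.4696 0.0382 0.1955 0.2759 0.6698] [15.8078 38.3789] 0.8206643545412838
pocket [0.5144 0.0509 0.1367]
pin [0.5547 0.1537 0.1577]
```

Call:
drive_tool:
  rows:
    - [100, 0, 4, -10, 0, 0, 0.092]
    - [100, 0, 4, -10, 0, 0, 0.092]
    - [100, 0, 4, -10, 0, 0, 0.092]
    - [100, 0, 4, -10, 0, 0, 0.092]
    - [100, -2, 4, -10, 0.028, -0.098, 0]

```text
time_s: 3.32
tcp_pos: [0.4039, 0.0125, 0.3326]
ee_rot: [[0.276, -0.956, 0.097], [-0.961, -0.275, 0.027], [0.001, -0.101, -0.995]]
wrist_force: [0.1, 0.5, 1.2]
gripper_width: 0.999
gripper_force: 0.0
```

Call:
drive_tool:
  rows:
    - [100, -2, 2, -10, 0.028, -0.098, 0]
    - [100, -2, 0, -10, 0.028, -0.098, 0]
    - [100, -2, 0, -5, 0.028, -0.098, 0]
    - [100, -2, 0, 0, 0.028, -0.098, 0]
    - [100, 0, 0, 0, 0.028, -0.098, 0]

```text
time_s: 3.73
tcp_pos: [0.3928, 0.0138, 0.3095]
ee_rot: [[0.275, -0.784, 0.556], [-0.961, -0.223, 0.161], [-0.002, -0.579, -0.815]]
wrist_force: [0.2, -1.0, 0.7]
gripper_width: 1.0
gripper_force: 0.0
```

Call:
drive_tool:
  rows:
    - [100, 0, 0, 0, 0, 0, 0]
    - [100, 0, 0, 0, 0, 0, 0]

```text
time_s: 3.9
tcp_pos: [0.3919, 0.0126, 0.3082]
ee_rot: [[0.274, -0.789, 0.55], [-0.962, -0.225, 0.157], [0.001, -0.572, -0.82]]
wrist_force: [0.8, 0.4, 0.8]
gripper_width: 0.997
gripper_force: 0.0
```

```bash
python3 b.py w2; python3 f1.py; python3 -c "
import cv2
a=cv2.imread('pics/w2.png')
cv2.imwrite('pics/w2c.png',cv2.resize(a,None,fx=1.5,fy=1.5,interpolation=2))"
```

```text
3.9 [0.3919 0.0126 0.3082] [[ 0.2744 -0.7886  0.5503]
 [-0.9616 -0.2253  0.1565]
 [ 0.0006 -0.5721 -0.8202]] [ 32.3064 -23.1336 -48.3998  17.6829 -32.1863 -28.6397] [0.7855 0.4143 0.793 ]
[[ 0.0012 -0.9616 -0.2743  0.0759]
 [ 1.      0.0009  0.0011 -0.    ]
 [-0.0008 -0.2743  0.9616 -0.144 ]
 [ 0.      0.      0.      1.    ]]
carrier_grip [250.3 176.6] 0.82 [0.4691 0.025  0.2059]
carrier_grip [350.4  25.4] 0.73 [ 0.4805 -0.1397  0.0459]
carrier_grip [262.1 246.9] 0.56 [0.5133 0.2183 0.04  ]
carrier_rib [266.  243.7] 0.91 [0.5078 0.2078 0.0401]
carrier_rib [248.9 176.5] 0.82 [0.4702 0.0252 0.2068]
carrier_rib [344.9  26.7] 0.62 [ 0.4865 -0.137   0.0469]
pocket [225.3 177.6] 0.72 [0.5204 0.0554 0.1762]
pocket_floor [224.1 176.6] 0.96 [0.5221 0.0548 0.1766]
catch [224.3 173.9] 0.6 [0.5222 0.0513 0.1771]
crank_pin [205.7 229.9] 0.67 [0.5486 0.1535 0.159 ]
scene 307 [0.4947 0.0474 0.184 ]
[0.4808 0.0369 0.2059 0.301  0.3497] [17.2449 20.035 ] 2.8840982884705397
side 236 [0.4936 0.0297 0.1782]
[0.471  0.0372 0.1932 0.2894 0.6714] [16.5829 38.4704] 1.3618421752516008
wrist 1859 [0.4841 0.0364 0.1829]
[0.4709 0.0386 0.1965 0.2886 0.6552] [16.533  37.5408] 0.46869862823205855
all [0.4702 0.0381 0.1957 0.2893 0.661 ] [16.5739 37.8731] 0.779603358547357
pocket [0.5143 0.0512 0.1365]
pin [0.5532 0.1546 0.1575]
```

View pics/w2c.png

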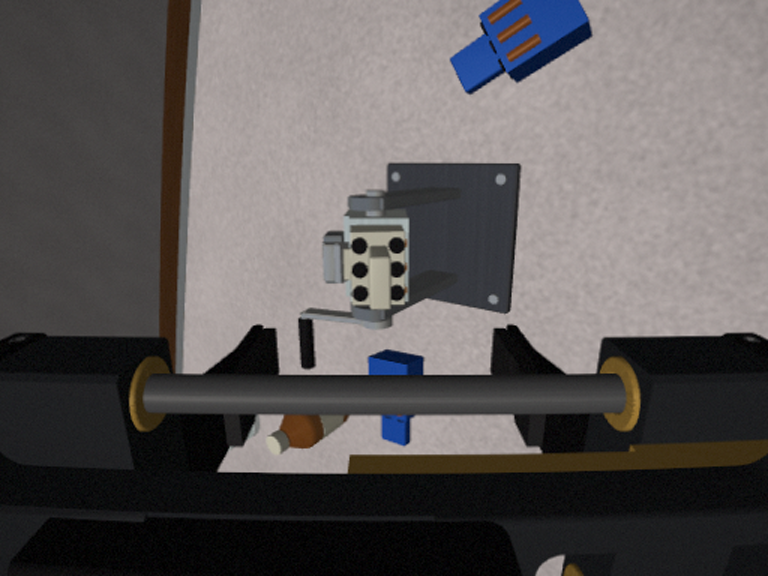

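The wrist view confirms the alignment. The tab is at about (252,185) in image pixels, the catch is to its left at (222,172), and the crank grip is at (205,228). I'll close in and re-check.

Call:
drive_tool:
  rows:
    - [50, 16.4, 5.8, -22.4, 0, 0, 0]
    - [50, 16.4, 5.8, -22.4, 0, 0, 0]
    - [50, 16.4, 5.8, -22.4, 0, 0, 0]
    - [50, 0, 0, 0, 0, 0, 0]
    - [50, 0, 0, 0, 0, 0, 0]

```text
time_s: 4.97
tcp_pos: [0.4419, 0.0303, 0.2396]
ee_rot: [[0.273, -0.79, 0.548], [-0.962, -0.225, 0.155], [0.001, -0.57, -0.822]]
wrist_force: [0.2, -0.3, 0.6]
gripper_width: 0.706
gripper_force: 0.0
```

```bash
cat > f2.py <<'E'
from fit import *
import pickle
s=sense();c=capture('wrist');E=ext(c,s);P=carrier_cloud(c,E,np.array([.48,.04,.18]))
Rt=np.array(s['ee_rot']);print(s['time_s'],s['tcp_pos'],s['gripper_width'],len(P))
f=fit(P,[.471,.0385,.196,.28,.61]);print('free',f.x,np.degrees(f.x[3:]),'in tool mm',Rt.T@(f.x[:3]-s['tcp_pos'])*1e3)
g=least_squares(lambda p:res(p,P,np.radians(35)),f.x[:4],loss='soft_l1',f_scale=.002,x_scale=[.01,.01,.01,.1])
print('35',g.x,np.degrees(g.x[3]),g.cost/f.cost,'in tool mm',Rt.T@(g.x[:3]-s['tcp_pos'])*1e3)
L=(P-s['tcp_pos'])@Rt*1e3
t=L[(L[:,2]<np.percentile(L[:,2],1)+25)];print('tab tool extents',np.percentile(t,[1,5,50,95,99],axis=0))
cv2.imwrite('pics/n.png',cv2.resize(c['frame'][90:330,100:420,::-1],None,fx=2.4,fy=2.4,interpolation=2))
E
python3 f2.py
```

```text
4.9667 [0.4419 0.0303 0.2396] 0.7061485069545529 3529
free [0.47   0.0382 0.1956 0.2863 0.6583] [16.4025 37.7206] in tool mm [-0.0051  1.0851 52.821 ]
35 [0.4708 0.0384 0.1964 0.2884] 16.525172482115035 1.2156985757350136 in tool mm [ 0.0131 -0.026  52.6838]
tab tool extents [[-15.6083  -5.5918  40.2819]
 [-13.4453  -4.6347  40.5994]
 [  4.8695   1.5805  41.7776]
 [ 18.074    7.7884  56.7155]
 [ 18.3235   8.5175  63.4582]]
```

View pics/n.png

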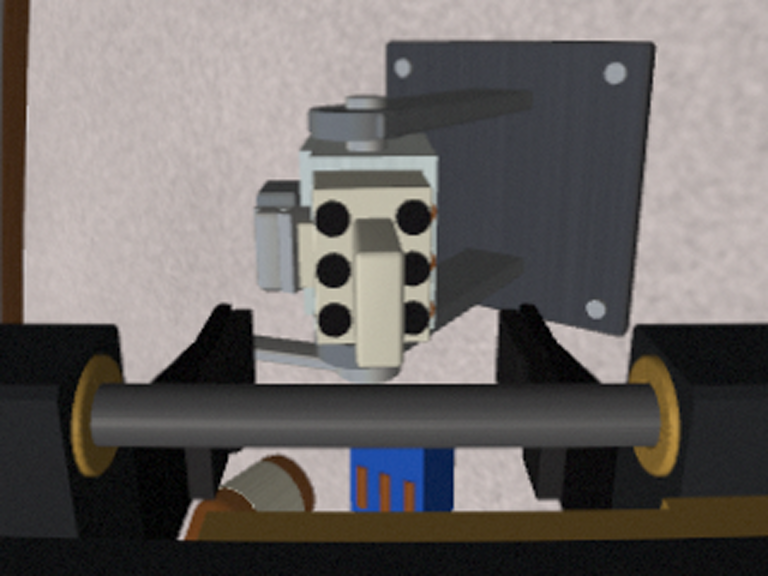

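Call:
drive_tool:
  rows:
    - [50, 9, 2.5, -14, 0, 0, 0]
    - [50, 9, 2.5, -14, 0, 0, 0]
    - [50, 8.6, 2.5, -13.7, 0, 0, 0]
    - [50, 0, 0, 0, 0, 0, 0]
    - [30, 0, 0, 0, 0, 0, 0]

```text
time_s: 5.48
tcp_pos: [0.4701, 0.0331, 0.2178]
ee_rot: [[0.282, -0.798, 0.533], [-0.959, -0.228, 0.167], [-0.012, -0.559, -0.829]]
wrist_force: [-0.9, -0.1, -0.0]
gripper_width: 0.479
gripper_force: 0.0
```

Call:
drive_tool:
  rows:
    - [20, 0, 0, 0, 0, 0, 0]
    - [0, 0, 0, 0, 0, 0, 0]
    - [0, 0, 0, 0, 0, 0, 0]
    - [0, 0, 0, 0, 0, 0, 0]
    - [0, 0, 0, 0, 0, 0, 0]

```text
time_s: 5.9
tcp_pos: [0.4678, 0.0315, 0.2148]
ee_rot: [[0.281, -0.801, 0.528], [-0.96, -0.228, 0.164], [-0.01, -0.553, -0.833]]
wrist_force: [-4.5, -0.7, -0.3]
gripper_width: 0.16
gripper_force: 30.0
```

Run:
```python
from h import *
np.set_printoptions(precision=3,suppress=True)
s=sense();print(s['time_s'],s['tcp_pos'],s['joints'],s['joint_velocities'],s['wrist_force'],s['moment'],s['effort'])
```

```text
5.9 [0.468 0.032 0.215] [ 24.378  -5.144 -53.318  25.212  -9.322 -31.983] [-0.039  0.476  0.254  0.174  0.544  0.039] [-4.461 -0.656 -0.317] [-0.536  2.569  0.141] [  0.11  -11.81   18.897   3.42    2.004  -0.017]
```

Joint 5 hit its limit of -9°, which stopped the descent. I'll let go, back off, and swing the tool about 20° around the pinch axis (the carrier's own x) so the pads stay flat on the tab.

Call:
drive_tool:
  rows:
    - [50, 0, 0, 0, 0, 0, 0]
    - [50, 0, 0, 0, 0, 0, 0]
    - [50, -7, -2, 10, 0, 0, 0]
    - [50, -7, -2, 10, 0, 0, 0]
    - [50, -3, 0, 5, -0.069, -0.02, -0.05]

```text
time_s: 6.32
tcp_pos: [0.4581, 0.0251, 0.2432]
ee_rot: [[0.252, -0.798, 0.547], [-0.968, -0.217, 0.128], [0.016, -0.562, -0.827]]
wrist_force: [2.0, -1.1, 0.9]
gripper_width: 0.447
gripper_force: 0.0
```

Call:
drive_tool:
  rows:
    - [50, 0, 0, 0, -0.069, -0.02, -0.05]
    - [50, 0, 0, 0, -0.069, -0.02, -0.05]
    - [50, 0, 0, 0, -0.069, -0.02, -0.05]
    - [50, 0, 0, 0, 0, 0, 0]
    - [50, 0, 0, 0, 0, 0, 0]

```text
time_s: 6.73
tcp_pos: [0.4634, 0.0147, 0.247]
ee_rot: [[0.178, -0.799, 0.574], [-0.975, -0.22, -0.004], [0.13, -0.559, -0.819]]
wrist_force: [-0.2, -0.3, -0.6]
gripper_width: 0.497
gripper_force: 0.0
```

```bash
cat > f3.py <<'E'
from fit import *
import sys
s=sense();c=capture('wrist');E=ext(c,s);P=carrier_cloud(c,E,np.array([.48,.04,.18]))
Rt=np.array(s['ee_rot']);tcp=np.array(s['tcp_pos']);print(s['time_s'],tcp,s['joints'],s['gripper_width'],len(P))
print(Rt)
g=least_squares(lambda p:res(p,P,np.radians(35)),[.471,.0385,.196,.28],loss='soft_l1',f_scale=.002,x_scale=[.01,.01,.01,.1]);x=g.x
f=fit(P,[*x,.61]);print('free',f.x,np.degrees(f.x[3:]))
Rc=frame(x[3],np.radians(35))
print('35',x,np.degrees(x[3]),'grip-tcp in carrier mm',Rc.T@(x[:3]-tcp)*1e3)
a=float(sys.argv[1]) if len(sys.argv)>1 else -20
Rd=Rc@np.diag([1,1,1])@Ro.from_euler('x',a,degrees=True).as_matrix()@np.array([[0,-1,0],[-1,0,0],[0,0,-1.]])
print('turn needed (rad)',Ro.from_matrix(Rd@Rt.T).as_rotvec())
print('Rc',Rc)
L=(P-tcp)@Rc*1e3;t=L[L[:,2]>np.percentile(L[:,2],99)-25];print('tab carrier axes',np.percentile(t,[1,50,99],axis=0))
E
python3 f3.py
```

```text
6.7333 [0.4634 0.0147 0.247 ] [ 18.1413  -8.9364 -59.3766  60.8665 -12.0789 -62.6262] 0.496710888782259 2060
[[ 0.1779 -0.7992  0.5741]
 [-0.9754 -0.2202 -0.0042]
 [ 0.1298 -0.5592 -0.8188]]
free [0.4729 0.0388 0.1952 0.2929 0.6162] [16.7842 35.3038]
35 [0.473  0.0388 0.1953 0.2934] 16.808876971571696 grip-tcp in carrier mm [-16.4421  20.3001 -51.589 ]
turn needed (rad) [-0.1471 -0.0605 -0.0842]
Rc [[ 0.7842 -0.2892 -0.5491]
 [ 0.2369  0.9573 -0.1659]
 [ 0.5736  0.      0.8192]]
tab carrier axes [[-22.2854   1.9265 -63.6287]
 [-15.213    6.6127 -40.8355]
 [ -8.6149  36.8762 -39.0158]]
```

```bash
cat > kin.py <<'E'
from fit import *
lo=np.array([-179.83,-69.29,-61.27,-181.25,-171.15,-177.46]);hi=np.array([179.83,118.12,80.66,117.63,-9.14,177.46])
ry=lambda a:Ro.from_euler('y',a,degrees=True).as_matrix()
rz=lambda a:Ro.from_euler('z',a,degrees=True).as_matrix()
rx=lambda a:Ro.from_euler('x',a,degrees=True).as_matrix()
def fk(q,k,s4=1,s6=1):
    a1,h,L2,e,L3,d,Lt=k
    B=rz(q[0]);U=B@ry(q[1]);F=B@ry(q[1]-q[2])
    p=B@[a1,0,h]+U@[0,0,L2]+F@[L3,0,e]+B@[0,-d,0]
    W=F@rx(s4*q[3])@ry(-q[4])
    T=W@rx(s6*q[5])
    return p+W@[Lt,0,0],T   # tool z = T[:,0]
D=[([-50.501,22.042,.453,0,-68.411,-14.817],[.2608,-.5674,.2404],[[-.9087,-.4174,-.001],[-.4174,.9087,.002],[.0001,.0022,-1]]),
([22.4683,-5.0223,-12.0222,.0058,-82.8916,-27.3983],[.4028,-.0064,.3845],[[-.0859,-.9963,.0018],[-.9963,.0859,.0006],[-.0008,-.0017,-1]]),
([32.3064,-23.1336,-48.3998,17.6829,-32.1863,-28.6397],[.3919,.0126,.3082],[[.2744,-.7886,.5503],[-.9616,-.2253,.1565],[.0006,-.5721,-.8202]]),
([24.378,-5.144,-53.318,25.212,-9.322,-31.983],[.4678,.0315,.2148],[[.281,-.801,.528],[-.96,-.228,.164],[-.01,-.553,-.833]]),
([18.1413,-8.9364,-59.3766,60.8665,-12.0789,-62.6262],[.4634,.0147,.247],[[.1779,-.7992,.5741],[-.9754,-.2202,-.0042],[.1298,-.5592,-.8188]])]
def fitk():
    best=None
    for s4 in (1,-1):
        for s6 in (1,-1):
            f=least_squares(lambda k:np.concatenate([fk(q,k,s4,s6)[0]-p for q,p,_ in D]),[0,.3,.4,0,.4,.16,.2])
            ez=max(np.linalg.norm(fk(q,f.x,s4,s6)[1][:,0]-np.array(R)[:,2]) for q,p,R in D)
            Ms=[fk(q,f.x,s4,s6)[1].T@np.array(R) for q,p,R in D]  # const
            sp=max(np.abs(M-Ms[0]).max() for M in Ms)
            if best is None or ez+sp<best[0]: best=(ez+sp,ez,sp,s4,s6,f.x,np.sqrt(2*f.cost/15),Ro.from_matrix(np.array(Ms)).mean().as_matrix())
    return best
B=fitk();K_,S4,S6,M_=B[5],B[3],B[4],B[7]
def ik(p,R,tries=30,seed=0,near=None):
    rng=np.random.default_rng(seed);out=[]
    def r(q):
        x,T=fk(q,K_,S4,S6);return np.concatenate([(x-p)*10,(Ro.from_matrix(T@M_@R.T)).as_rotvec()])
    for i in range(tries):
        q0=near if near is not None and i==0 else lo+rng.random(6)*(hi-lo)
        f=least_squares(r,np.clip(q0,lo+.01,hi-.01),bounds=(lo,hi),x_scale=30)
        if f.cost<1e-7 and not any(np.abs(f.x-o).max()<2 for o in out): out.append(f.x)
    return out
E
cat > k1.py <<'E'
from kin import *
print(B[:5],K_,B[6],M_)
g=np.array([.471,.0386,.1962]);yaw=np.radians(16.6);Rc=frame(yaw,np.radians(35))
for flip in (1,-1):
  for a in range(-40,41,10):
    R=Rc@Ro.from_euler('x',a,degrees=True).as_matrix()@np.array([[0,-flip,0],[-flip,0,0],[0,0,-1.]])
    for off in (.003,-.017):
        print(flip,a,off,[np.round(q,0).astype(int).tolist() for q in ik(g+off*Rc[:,2],R,12)])
E
time python3 k1.py
```

```text
(np.float64(0.004547498886384292), np.float64(0.002236067977499606), np.float64(0.002311430908884686), -1, -1) [ 0.1947 -0.0033  0.4681  0.101   0.2088  0.1486  0.1692] 0.021567042874431144 [[-0.     -0.0005  1.    ]
 [-1.      0.     -0.    ]
 [-0.     -1.     -0.0005]]
1 -40 0.003 []
1 -40 -0.017 []
1 -30 0.003 []
1 -30 -0.017 []
1 -20 0.003 []
1 -20 -0.017 []
1 -10 0.003 []
1 -10 -0.017 []
1 0 0.003 []
1 0 -0.017 []
1 10 0.003 []
1 10 -0.017 []
1 20 0.003 []
1 20 -0.017 []
1 30 0.003 []
1 30 -0.017 []
1 40 0.003 []
1 40 -0.017 []
-1 -40 0.003 []
-1 -40 -0.017 []
-1 -30 0.003 []
-1 -30 -0.017 []
-1 -20 0.003 []
-1 -20 -0.017 []
-1 -10 0.003 []
-1 -10 -0.017 []
-1 0 0.003 []
-1 0 -0.017 []
-1 10 0.003 []
-1 10 -0.017 []
-1 20 0.003 []
-1 20 -0.017 []
-1 30 0.003 []
-1 30 -0.017 []
-1 40 0.003 []
-1 40 -0.017 []
real	0m5.907s
user	0m6.402s
sys	0m0.056s
```

```bash
python3 - <<'E'
s=open('kin.py').read()
s=s.replace("a1,h,L2,e,L3,d,Lt=k","h,L2,L3,d,dw,Lt=k;a1=e=0")
s=s.replace("return p+W@[Lt,0,0],T","return p+W@[Lt,-dw,0],T").replace("[0,.3,.4,0,.4,.16,.2]","[.3,.5,.5,.0,.16,.3]")
open('kin.py','w').write(s)
E
time python3 k1.py
```

```text
(np.float64(0.004547498886384292), np.float64(0.002236067977499606), np.float64(0.002311430908884686), -1, -1) [ 0.1606  0.5645  0.4216 -0.0003  0.1601  0.2875] 0.0002682740607671168 [[-0.     -0.0005  1.    ]
 [-1.      0.     -0.    ]
 [-0.     -1.     -0.0005]]
1 -40 0.003 []
1 -40 -0.017 []
1 -30 0.003 []
1 -30 -0.017 []
1 -20 0.003 []
1 -20 -0.017 []
1 -10 0.003 []
1 -10 -0.017 []
1 0 0.003 []
1 0 -0.017 []
1 10 0.003 [[16, -1, -35, -27, -24, 26]]
1 10 -0.017 [[15, 2, -34, -30, -22, 30]]
1 20 0.003 [[2, 3, -26, -45, -41, 51]]
1 20 -0.017 [[2, 6, -25, -47, -40, 53]]
1 30 0.003 [[-7, 8, -21, -53, -55, 63]]
1 30 -0.017 [[-6, 11, -21, -54, -54, 64]]
1 40 0.003 [[-12, 14, -17, -57, -67, 69]]
1 40 -0.017 [[-12, 16, -16, -58, -66, 71]]
-1 -40 0.003 []
-1 -40 -0.017 []
-1 -30 0.003 []
-1 -30 -0.017 []
-1 -20 0.003 []
-1 -20 -0.017 []
-1 -10 0.003 []
-1 -10 -0.017 []
-1 0 0.003 []
-1 0 -0.017 []
-1 10 0.003 [[16, -1, -35, -27, -24, -154]]
-1 10 -0.017 [[15, 2, -34, -30, -22, -151]]
-1 20 0.003 [[2, 3, -26, -45, -41, -129]]
-1 20 -0.017 [[2, 6, -25, -47, -40, -127]]
-1 30 0.003 [[-7, 8, -21, -53, -55, -117]]
-1 30 -0.017 [[-6, 11, -21, -54, -54, -116]]
-1 40 0.003 [[-12, 14, -17, -57, -67, -111]]
-1 40 -0.017 [[-12, 16, -16, -58, -66, -109]]
real	0m6.533s
user	0m7.076s
sys	0m0.037s
```

```bash
cat > k2.py <<'E'
from kin import *
from scipy.spatial.transform import Slerp
s=sense();p0=np.array(s['tcp_pos']);R0=np.array(s['ee_rot'])
g=np.array([.4712,.0386,.1962]);Rc=frame(np.radians(16.6),np.radians(35))
def tgt(a,off): return g+off*Rc[:,2],Rc@Ro.from_euler('x',a,degrees=True).as_matrix()@np.array([[0,-1,0],[-1,0,0],[0,0,-1.]])
q=np.array(s['joints']);P,R=p0,R0
for a,off,n in [(-8,.1,3),(0,.15,3),(20,.15,6),(20,.003,4),(20,-.017,1)]:
    p1,R1=tgt(a,off);sl=Slerp([0,1],Ro.from_matrix([R,R1]))
    print('to',a,off,'shift mm',(p1-P)*1e3,'turn',Ro.from_matrix(R1@R.T).as_rotvec())
    for t in np.linspace(0,1,n+1)[1:]:
        o=ik(P+t*(p1-P),sl(t).as_matrix(),1,near=q)
        if not o: print('  fail',t);continue
        print('  ',np.round(o[0],0),'dq',round(np.abs(o[0]-q).max(),1));q=o[0]
    P,R=p1,R1
E
python3 k2.py
```

```text
to -8 0.1 shift mm [-47.2867   7.0935  31.0241] turn [ 0.0181 -0.0126  0.031 ]
   [ 23. -12. -59.  53. -16. -58.] dq 7.9
   [ 27. -15. -58.  48. -20. -55.] dq 5.5
   [ 31. -18. -58.  44. -24. -53.] dq 3.9
to 0 0.15 shift mm [-27.4836  -8.1932  40.9576] turn [0.1096 0.0327 0.0801]
   [ 33. -20. -54.  33. -27. -44.] dq 10.3
   [ 34. -22. -51.  25. -31. -36.] dq 8.8
   [ 33. -24. -47.  17. -34. -27.] dq 8.3
to 20 0.15 shift mm [0. 0. 0.] turn [0.274  0.0817 0.2002]
   [ 29. -23. -43.   7. -35. -16.] dq 11.0
   [ 25. -22. -39.  -3. -37.  -4.] dq 12.3
   [ 19. -20. -34. -13. -41.   8.] dq 12.4
   [ 12. -18. -30. -22. -46.  20.] dq 11.1
   [  7. -16. -27. -29. -50.  29.] dq 9.1
   [  1. -13. -24. -35. -55.  36.] dq 7.2
to 20 0.003 shift mm [  80.8017   24.088  -120.4154] turn [0. 0. 0.]
   [  2. -10. -25. -37. -51.  39.] dq 4.2
   [  2.  -6. -26. -39. -47.  42.] dq 4.1
   [  2.  -1. -26. -42. -44.  47.] dq 4.4
   [  2.   3. -26. -45. -41.  51.] dq 4.5
to 20 -0.017 shift mm [ 10.9934   3.2773 -16.383 ] turn [0. 0. 0.]
   [  2.   6. -25. -47. -40.  53.] dq 2.5
```

Call:
drive_tool:
  rows:
    - [50, -16, 2.4, 10.4, 0.006, -0.004, 0.01]
    - [50, -16, 2.4, 10.4, 0.006, -0.004, 0.01]
    - [50, -15, 2.3, 10.2, 0.006, -0.004, 0.01]
    - [50, -7, -2, 10.2, 0.027, 0.008, 0.02]
    - [50, -7, -2, 10.2, 0.027, 0.008, 0.02]

```text
time_s: 7.25
tcp_pos: [0.4007, 0.0196, 0.2979]
ee_rot: [[0.251, -0.785, 0.566], [-0.966, -0.237, 0.1], [0.056, -0.572, -0.818]]
wrist_force: [1.2, -1.0, 1.8]
gripper_width: 0.501
gripper_force: 0.0
```

Call:
drive_tool:
  rows:
    - [50, -7, -2, 10.2, 0.027, 0.008, 0.02]
    - [50, -7, -2, 10.2, 0.027, 0.008, 0.02]
    - [50, 0, 0, 0, 0.034, 0.01, 0.025]
    - [50, 0, 0, 0, 0.034, 0.01, 0.025]
    - [50, 0, 0, 0, 0.034, 0.01, 0.025]

```text
time_s: 7.67
tcp_pos: [0.3875, 0.0166, 0.3192]
ee_rot: [[0.361, -0.782, 0.508], [-0.927, -0.238, 0.291], [-0.107, -0.576, -0.81]]
wrist_force: [-0.6, -1.6, -0.0]
gripper_width: 0.499
gripper_force: 0.0
```

Call:
drive_tool:
  rows:
    - [50, 0, 0, 0, 0.034, 0.01, 0.025]
    - [50, 0, 0, 0, 0.034, 0.01, 0.025]
    - [50, 0, 0, 0, 0.034, 0.01, 0.025]
    - [50, 0, 0, 0, 0.034, 0.01, 0.025]
    - [50, 0, 0, 0, 0.034, 0.01, 0.025]

```text
time_s: 8.08
tcp_pos: [0.389, 0.016, 0.3198]
ee_rot: [[0.461, -0.781, 0.422], [-0.843, -0.237, 0.482], [-0.277, -0.578, -0.767]]
wrist_force: [-0.2, -0.3, -0.3]
gripper_width: 0.5
gripper_force: 0.0
```

```bash
python3 f3.py 20
```

```text
8.0833 [0.389  0.016  0.3198] [  1.7855 -13.6595 -24.4888 -34.9332 -55.0054  35.749 ] 0.4996191224942801 2239
[[ 0.4609 -0.7806  0.4223]
 [-0.8433 -0.2369  0.4825]
 [-0.2766 -0.5785 -0.7674]]
free [0.4732 0.0389 0.1954 0.293  0.6101] [16.7886 34.9565]
35 [0.4732 0.0389 0.1954 0.293 ] 16.785519333161233 grip-tcp in carrier mm [   0.1089   -2.3121 -151.9144]
turn needed (rad) [0.0007 0.0065 0.0001]
Rc [[ 0.7843 -0.2888 -0.5491]
 [ 0.2366  0.9574 -0.1656]
 [ 0.5736  0.      0.8192]]
tab carrier axes [[  -7.0354  -21.13   -163.2989]
 [  -0.3454   -7.9728 -141.0157]
 [   6.22     14.2615 -139.3462]]
```

Call:
drive_tool:
  rows:
    - [50, 20, 5.6, -29.8, 0, 0, 0]
    - [50, 20, 5.6, -29.8, 0, 0, 0]
    - [50, 20, 5.6, -29.8, 0, 0, 0]
    - [50, 11, 3, -16, 0, 0, 0]
    - [50, 9, 2.6, -13.8, 0, 0, 0]

```text
time_s: 8.6
tcp_pos: [0.4682, 0.0383, 0.1972]
ee_rot: [[0.457, -0.784, 0.419], [-0.846, -0.238, 0.477], [-0.275, -0.573, -0.772]]
wrist_force: [-0.2, -0.2, 0.8]
gripper_width: 0.501
gripper_force: 0.0
```

Call:
drive_tool:
  rows:
    - [50, 2.4, 0.4, -2.8, 0, 0, 0]
    - [50, 0, 0, 0, 0, 0, 0]
    - [30, 0, 0, 0, 0, 0, 0]
    - [10, 0, 0, 0, 0, 0, 0]
    - [0, 0, 0, 0, 0, 0, 0]

```text
time_s: 9.02
tcp_pos: [0.4702, 0.0371, 0.1977]
ee_rot: [[0.458, -0.782, 0.423], [-0.846, -0.238, 0.477], [-0.272, -0.576, -0.771]]
wrist_force: [-0.8, 1.2, 0.5]
gripper_width: 0.354
gripper_force: 0.0
```

Call:
drive_tool:
  rows:
    - [0, 0, 0, 0, 0, 0, 0]
    - [0, 0, 0, 0, 0, 0, 0]
    - [0, 0, 0, 0, 0, 0, 0]

```text
time_s: 9.27
tcp_pos: [0.4713, 0.037, 0.1975]
ee_rot: [[0.457, -0.782, 0.424], [-0.847, -0.236, 0.477], [-0.272, -0.577, -0.77]]
wrist_force: [2.5, 1.8, 0.9]
gripper_width: 0.162
gripper_force: 29.7
```

Call:
drive_tool:
  rows:
    - [0, 2.2, 0.7, -3.3, 0, 0, 0]
    - [0, 2.2, 0.7, -3.3, 0, 0, 0]
    - [0, 0, 0, 0, 0, 0, 0]

```text
time_s: 9.52
tcp_pos: [0.4765, 0.0384, 0.1908]
ee_rot: [[0.457, -0.782, 0.424], [-0.847, -0.236, 0.476], [-0.273, -0.577, -0.77]]
wrist_force: [3.7, 2.9, 1.6]
gripper_width: 0.158
gripper_force: 29.8
```

Call:
drive_tool:
  rows:
    - [0, 1.6, 0.5, -2.5, 0, 0, 0]
    - [0, 1.6, 0.5, -2.5, 0, 0, 0]
    - [0, 0, 0, 0, 0, 0, 0]

```text
time_s: 9.77
tcp_pos: [0.48, 0.0393, 0.1859]
ee_rot: [[0.457, -0.782, 0.425], [-0.847, -0.236, 0.476], [-0.272, -0.577, -0.77]]
wrist_force: [4.7, 3.2, 3.4]
gripper_width: 0.162
gripper_force: 29.8
```

Call:
drive_tool:
  rows:
    - [0, 2, 0.6, -1.2, 0, 0, 0]
    - [0, 0.8, 0.2, -1.2, 0, 0, 0]
    - [0, 0, 0, 0, 0, 0, 0]

```text
time_s: 10.02
tcp_pos: [0.481, 0.0403, 0.1859]
ee_rot: [[0.461, -0.781, 0.422], [-0.845, -0.239, 0.479], [-0.273, -0.577, -0.77]]
wrist_force: [-11.9, -3.1, 23.8]
gripper_width: 0.156
gripper_force: 30.0
```

Call:
drive_tool:
  rows:
    - [0, 0.8, 0.2, -1.2, 0, 0, 0]
    - [0, 0.6, 0.2, -0.8, 0, 0, 0]
    - [0, 0, 0, 0, 0, 0, 0]

```text
time_s: 10.27
tcp_pos: [0.4819, 0.0403, 0.1849]
ee_rot: [[0.462, -0.78, 0.422], [-0.844, -0.24, 0.479], [-0.272, -0.578, -0.769]]
wrist_force: [-17.6, -7.4, 32.2]
gripper_width: 0.163
gripper_force: 30.0
```

Call:
drive_tool:
  rows:
    - [0, -1.1, -0.3, 1.6, 0, 0, 0]
    - [0, -1.1, -0.3, 1.6, 0, 0, 0]
    - [0, 0, 0, 0, 0, 0, 0]

```text
time_s: 10.52
tcp_pos: [0.4812, 0.0398, 0.1848]
ee_rot: [[0.457, -0.782, 0.424], [-0.847, -0.236, 0.476], [-0.272, -0.577, -0.77]]
wrist_force: [4.2, 0.5, 4.3]
gripper_width: 0.158
gripper_force: 30.0
```

Run:
```python
from fit import *
s=sense();print(s['tcp_pos'],s['wrist_force'])
for n in ['wrist','side']:
    c=capture(n);E=ext(c,s)
    P=carrier_cloud(c,E,np.array([.48,.04,.18]))
    g=least_squares(lambda p:res(p,P,np.radians(35)),[.478,.04,.185,.29],loss='soft_l1',f_scale=.002,x_scale=[.01,.01,.01,.1]);Rc=frame(.293,np.radians(35))
    print(n,len(P),g.x,'moved in carrier axes mm',Rc.T@(g.x[:3]-[.4732,.0389,.1954])*1e3)
    cv2.imwrite(f'pics/l_{n}.png',c['frame'][:,:,::-1])
a=cv2.imread('pics/l_wrist.png')[60:300,130:390];b=cv2.imread('pics/l_side.png')[130:250,160:290]
cv2.imwrite('pics/l.png',np.hstack([cv2.resize(a,(520,480)),cv2.resize(b,(270,480)[:1]+(250,))[:250] if 0 else cv2.copyMakeBorder(cv2.resize(b,(270,249),interpolation=2),0,231,0,0,0)]))
```

```text
[0.4812 0.0398 0.1848] [4.1769 0.5298 4.2871]
wrist 3992 [0.4808 0.0413 0.1825 0.2818] moved in carrier axes mm [ -0.8576   0.1015 -15.1611]
side 89 [0.4828 0.0401 0.1804 0.308 ] moved in carrier axes mm [ -0.8134  -1.6493 -17.7003]
```

View pics/l.png

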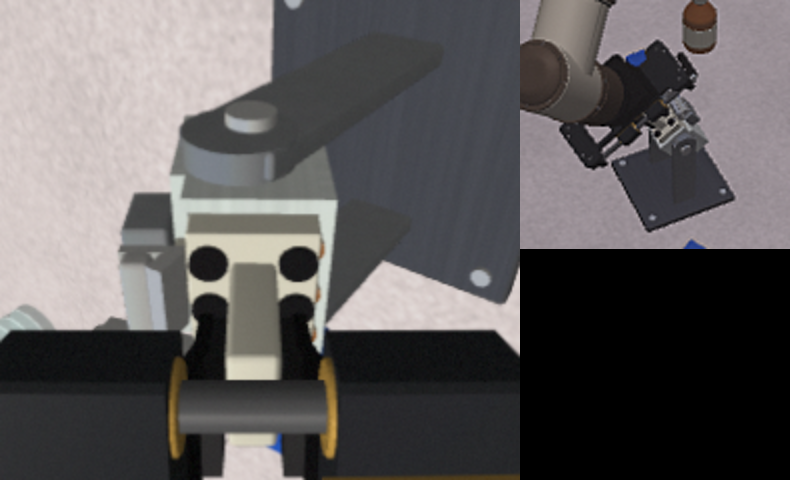

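The carrier is down about 16–17 mm, and at about (150,285) in this crop the catch's nose is against the carrier. Now the tug.

Call:
drive_tool:
  rows:
    - [0, -0.8, -0.25, 1.2, 0, 0, 0]
    - [0, -0.8, -0.25, 1.2, 0, 0, 0]
    - [0, 0, 0, 0, 0, 0, 0]

```text
time_s: 10.97
tcp_pos: [0.4802, 0.0392, 0.1863]
ee_rot: [[0.456, -0.782, 0.424], [-0.848, -0.236, 0.475], [-0.272, -0.576, -0.771]]
wrist_force: [6.9, 2.2, 0.7]
gripper_width: 0.159
gripper_force: 30.0
```

Call:
drive_tool:
  rows:
    - [0, -0.8, -0.25, 1.2, 0, 0, 0]
    - [0, 0, 0, 0, 0, 0, 0]

```text
time_s: 11.13
tcp_pos: [0.4797, 0.0389, 0.1872]
ee_rot: [[0.455, -0.783, 0.425], [-0.848, -0.236, 0.475], [-0.272, -0.576, -0.771]]
wrist_force: [9.3, 3.8, -3.7]
gripper_width: 0.155
gripper_force: 30.0
```

Call:
drive_tool:
  rows:
    - [0, -0.4, -0.15, 0.7, 0, 0, 0]
    - [0, 0, 0, 0, 0, 0, 0]
    - [0, 0, 0, 0, 0, 0, 0]

```text
time_s: 11.38
tcp_pos: [0.4797, 0.0389, 0.1873]
ee_rot: [[0.454, -0.783, 0.425], [-0.848, -0.235, 0.475], [-0.272, -0.576, -0.771]]
wrist_force: [14.3, 5.5, -7.5]
gripper_width: 0.154
gripper_force: 30.0
```

Call:
drive_tool:
  rows:
    - [0, -0.1, 0, 0.1, 0, 0, 0]
    - [0, 0, 0, 0, 0, 0, 0]
    - [0, 0, 0, 0, 0, 0, 0]
    - [0, 0, 0, 0, 0, 0, 0]

```text
time_s: 11.72
tcp_pos: [0.4797, 0.0389, 0.1873]
ee_rot: [[0.454, -0.783, 0.425], [-0.848, -0.235, 0.474], [-0.272, -0.576, -0.771]]
wrist_force: [14.0, 5.1, -7.5]
gripper_width: 0.158
gripper_force: 30.0
```

Call:
drive_tool:
  rows:
    - [0, 0.9, 0.3, -1.4, 0, 0, 0]
    - [0, 0.6, 0.2, -0.9, 0, 0, 0]
    - [0, 0, 0, 0, 0, 0, 0]

```text
time_s: 11.97
tcp_pos: [0.4803, 0.0393, 0.186]
ee_rot: [[0.456, -0.783, 0.424], [-0.847, -0.236, 0.476], [-0.272, -0.576, -0.771]]
wrist_force: [7.3, 2.0, 0.7]
gripper_width: 0.158
gripper_force: 30.0
```

The tug peaked at about 15 N with no movement, so the catch holds. Next I'll plan the release and the crank path.

```bash
cat > k3.py <<'E'
from kin import *
from scipy.spatial.transform import Slerp
s=sense();P=np.array(s['tcp_pos']);R=np.array(s['ee_rot']);q=np.array(s['joints'])
yaw=.2925;Rc=frame(yaw,np.radians(35));f=np.array([np.cos(yaw),np.sin(yaw),0]);a=np.array([-f[1],f[0],0])
pk=np.array([.5144,.0513,.1345])
Rd=np.stack([-a,-f,[0,0,-1]],1)
pin=lambda th:pk+.088*a+.07*(np.sin(np.radians(th))*f+np.cos(np.radians(th))*np.array([0,0,1]))
way=[(P+.1*Rc[:,2],R,3),(pin(72.5)+[-.03,-.03,.14],Rd,8),(pin(72.5)+[0,0,.07],Rd,2),(pin(72.5),Rd,2)]+[(pin(t),Rd,1) for t in np.linspace(72.5,-72.5,11)[1:]]
for p1,R1,n in way:
    sl=Slerp([0,1],Ro.from_matrix([R,R1]))
    print('to',p1,'shift mm',np.round((p1-P)*1e3,1),'turn',Ro.from_matrix(R1@R.T).as_rotvec())
    for t in np.linspace(0,1,n+1)[1:]:
        o=ik(P+t*(p1-P),sl(t).as_matrix(),1,near=q)
        if not o: print('  fail',t);continue
        print('  ',np.round(o[0],0),'dq',round(np.abs(o[0]-q).max(),1));q=o[0]
    P,R=p1,R1
E
python3 k3.py
```

```text
to [0.4254 0.0228 0.268 ] shift mm [-54.9 -16.5  81.9] turn [0. 0. 0.]
   [  2.   1. -26. -43. -42.  49.] dq 4.2
   [  2.  -3. -26. -41. -45.  45.] dq 4.0
   [  2.  -7. -26. -38. -48.  41.] dq 3.9
to [0.523  0.1248 0.2955] shift mm [ 97.5 102.   27.6] turn [-0.4899  0.4871 -0.1049]
   [ 10.  -6. -26. -29. -46.  29.] dq 12.7
   [ 15.  -5. -25. -21. -46.  17.] dq 11.0
   [ 20.  -3. -24. -15. -48.   9.] dq 8.9
   [ 23.  -1. -21. -10. -52.   2.] dq 7.0
   [ 26.   2. -18.  -6. -56.  -4.] dq 5.4
   [ 28.   5. -15.  -4. -61.  -8.] dq 4.9
   [ 29.   8. -11.  -1. -66. -11.] dq 5.3
   [ 31.  11.  -7.   0. -72. -14.] dq 5.7
to [0.553  0.1548 0.2255] shift mm [ 30.  30. -70.] turn [0. 0. 0.]
   [ 31.  15.  -8.   0. -68. -15.] dq 4.1
   [ 32.  18.  -8.   0. -64. -15.] dq 3.9
to [0.553  0.1548 0.1555] shift mm [  0.   0. -70.] turn [0. 0. 0.]
   [ 32.  20. -11.   0. -59. -15.] dq 4.6
   [ 32.  21. -14.   0. -55. -15.] dq 4.6
to [0.5459 0.1527 0.1716] shift mm [-7.1 -2.1 16. ] turn [0. 0. 0.]
   [ 32.  20. -14.   0. -57. -15.] dq 1.7
to [0.5352 0.1495 0.1853] shift mm [-10.7  -3.2  13.7] turn [0. 0
[... 251 characters left out ...]
  0. -59. -17.] dq 1.9
to [0.489  0.1356 0.2045] shift mm [-16.8  -5.1   2.2] turn [0. 0. 0.]
   [ 34.  12. -19.   0. -59. -17.] dq 2.1
to [0.4722 0.1305 0.2023] shift mm [-16.8  -5.1  -2.2] turn [0. 0. 0.]
   [ 34.  11. -21.   0. -58. -18.] dq 2.4
to [0.4565 0.1258 0.1957] shift mm [-15.7  -4.7  -6.5] turn [0. 0. 0.]
   [ 35.  10. -24.   0. -56. -18.] dq 2.6
to [0.4429 0.1217 0.1853] shift mm [-13.6  -4.1 -10.4] turn [0. 0. 0.]
   [ 36.   9. -27.   0. -54. -19.] dq 2.7
to [0.4322 0.1184 0.1716] shift mm [-10.7  -3.2 -13.7] turn [0. 0. 0.]
   [ 36.   9. -29.   0. -52. -19.] dq 2.5
to [0.4251 0.1163 0.1555] shift mm [ -7.1  -2.1 -16. ] turn [0. 0. 0.]
   [ 37.   9. -31.   0. -49. -20.] dq 2.7
```

Call:
drive_tool:
  rows:
    - [50, 0, 0, 0, 0, 0, 0]
    - [50, 0, 0, 0, 0, 0, 0]
    - [50, 0, 0, 0, 0, 0, 0]
    - [50, -10, -3, 15, 0, 0, 0]
    - [50, -15, -4.5, 22.4, 0, 0, 0]

```text
time_s: 12.38
tcp_pos: [0.4507, 0.0321, 0.2192]
ee_rot: [[0.455, -0.79, 0.411], [-0.846, -0.238, 0.477], [-0.279, -0.565, -0.776]]
wrist_force: [0.2, 0.0, 1.7]
gripper_width: 0.44
gripper_force: 0.0
```

Call:
drive_tool:
  rows:
    - [50, -15, -4.5, 22.4, 0, 0, 0]
    - [50, -15, -4.5, 22.4, 0, 0, 0]
    - [50, 5, 6, 10, -0.049, 0.0487, -0.0105]
    - [50, 10, 10, 6, -0.049, 0.0487, -0.0105]
    - [50, 10, 10, 6, -0.049, 0.0487, -0.0105]

```text
time_s: 12.8
tcp_pos: [0.4466, 0.048, 0.2897]
ee_rot: [[0.392, -0.866, 0.309], [-0.897, -0.284, 0.339], [-0.206, -0.41, -0.888]]
wrist_force: [0.3, -1.0, -0.6]
gripper_width: 0.499
gripper_force: 0.0
```

Call:
drive_tool:
  rows:
    - [50, 10, 10, 3, -0.049, 0.0487, -0.0105]
    - [50, 10, 10, 3, -0.049, 0.0487, -0.0105]
    - [50, 10, 10, 0, -0.049, 0.0487, -0.0105]
    - [50, 10, 10, 0, -0.049, 0.0487, -0.0105]
    - [50, 10, 10, 0, -0.049, 0.0487, -0.0105]

```text
time_s: 13.22
tcp_pos: [0.4969, 0.0987, 0.2944]
ee_rot: [[0.311, -0.946, 0.086], [-0.948, -0.303, 0.094], [-0.063, -0.111, -0.992]]
wrist_force: [1.4, 0.1, 0.7]
gripper_width: 0.5
gripper_force: 0.0
```

Call:
drive_tool:
  rows:
    - [50, 10, 10, 0, -0.049, 0.0487, -0.0105]
    - [50, 10, 10, 0, -0.049, 0.0487, -0.0105]
    - [50, 0, 0, 0, 0, 0, 0]
    - [50, 0, 0, 0, 0, 0, 0]

```text
time_s: 13.55
tcp_pos: [0.5176, 0.1191, 0.293]
ee_rot: [[0.289, -0.957, -0.009], [-0.957, -0.289, -0.002], [-0.001, 0.01, -1.0]]
wrist_force: [-0.3, -0.1, 0.5]
gripper_width: 0.498
gripper_force: 0.0
```

```bash
cat > c1.py <<'E'
from fit import *
s=sense();tcp=np.array(s['tcp_pos']);Rt=np.array(s['ee_rot']);print(s['time_s'],tcp,s['wrist_force']);print(Rt)
yaw=.2925;f=np.array([np.cos(yaw),np.sin(yaw),0]);a=np.array([-f[1],f[0],0])
Rd=np.stack([-a,-f,[0,0,-1]],1);print('turn',Ro.from_matrix(Rd@Rt.T).as_rotvec())
pk=np.array([.5144,.0513,.1345]);pin=pk+.088*a+.0668*f+[0,0,.021];print('model pin',pin)
ob=[]
for n in ['wrist','scene','side']:
    c=capture(n);E=ext(c,s)
    print(n,'model at px',proj(c,E,pin)[0])
    for r in masks_of('crank_pin',c)[:2]:
        P=cloud(c,E,r['region']);P=P[np.linalg.norm(P-pin,axis=1)<.07]
        L=(P-pin)@np.stack([f,a,[0,0,1]],1)*1e3
        print('  ',r['xy'],round(r['p'],2),r['region'].sum(),np.percentile(L,[2,50,98],axis=0).round(1).tolist() if len(L)>10 else '')
        g=[x for x in search_frame('crank_pin',c)[:1]];
    if g: ob.append(ray(c,E,g[0]['xy']))
    if n=='wrist': cv2.imwrite('pics/p.png',cv2.resize(c['frame'][:,:,::-1],None,fx=1.5,fy=1.5))
X,r=tri(ob);print('tri',X,r)
E
python3 c1.py
```

```text
13.55 [0.5176 0.1191 0.293 ] [-0.3318 -0.0865  0.4685]
[[ 0.2893 -0.9572 -0.0093]
 [-0.9572 -0.2893 -0.0022]
 [-0.0006  0.0096 -1.    ]]
turn [ 0.0022 -0.0093 -0.001 ]
model pin [0.553  0.1548 0.1555]
wrist model at px [210.768  206.2044]
   [209.2, 199.7] 0.8 472 [[-6.2, -25.6, 1.6], [-0.8, -9.5, 6.9], [6.2, 8.9, 9.1]]
scene model at px [308.3207 196.3611]
   [307.2, 199.5] 0.56 106 [[-1.6, -21.5, -3.2], [5.2, 1.6, 6.2], [10.2, 24.4, 11.1]]
side model at px [238.9656 160.517 ]
tri [0.6314 0.107  0.1489] [np.float64(0.08419150063040315), np.float64(0.0831831251358947), np.float64(0.16289380846502582)]
```

View pics/p.png

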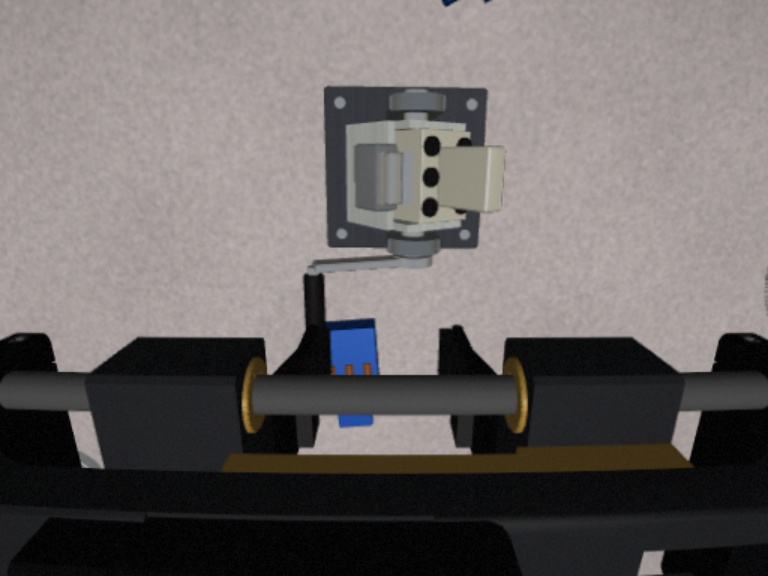

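The picture shows the carrier seated and the catch forward at about (262,118). The crank grip is at (210,200), within about 1 mm of the model. I'll move above it and go down.

Call:
drive_tool:
  rows:
    - [50, 17, 20, -10, 0.002, -0.009, 0]
    - [50, 17.2, 19.5, -20, 0, 0, 0]
    - [50, 0, 0, -30, 0, 0, 0]
    - [50, 0, 0, -30, 0, 0, 0]
    - [50, 0, 0, -20, 0, 0, 0]

```text
time_s: 14.37
tcp_pos: [0.5514, 0.1581, 0.1829]
ee_rot: [[0.288, -0.958, 0.002], [-0.958, -0.288, 0.002], [-0.001, -0.003, -1.0]]
wrist_force: [-0.1, 0.0, 0.1]
gripper_width: 0.495
gripper_force: 0.0
```

Call:
drive_tool:
  rows:
    - [50, 0, 0, -14, 0, 0, 0]
    - [50, 0, 0, -13, 0, 0, 0]
    - [50, 0, 0, 0, 0, 0, 0]
    - [50, 0, 0, 0, 0, 0, 0]

```text
time_s: 14.7
tcp_pos: [0.5525, 0.1582, 0.1586]
ee_rot: [[0.288, -0.958, 0.005], [-0.958, -0.288, 0.002], [-0.001, -0.005, -1.0]]
wrist_force: [0.2, 0.3, 0.3]
gripper_width: 0.505
gripper_force: 0.0
```

Call:
drive_tool:
  rows:
    - [25, 0, 0, 0, 0, 0, 0]
    - [0, 0, 0, 0, 0, 0, 0]
    - [0, 0, 0, 0, 0, 0, 0]
    - [0, 0, 0, 0, 0, 0, 0]
    - [0, 0, 0, 0, 0, 0, 0]

```text
time_s: 15.12
tcp_pos: [0.5528, 0.1586, 0.1593]
ee_rot: [[0.288, -0.958, 0.007], [-0.958, -0.288, 0.004], [-0.002, -0.007, -1.0]]
wrist_force: [-0.0, -0.7, 0.3]
gripper_width: 0.207
gripper_force: 0.0
```

Call:
drive_tool:
  rows:
    - [0, 0, 0, 0, 0, 0, 0]
    - [0, 0, 0, 0, 0, 0, 0]
    - [0, 0, 0, 0, 0, 0, 0]

```text
time_s: 15.37
tcp_pos: [0.5537, 0.1589, 0.1593]
ee_rot: [[0.288, -0.957, 0.008], [-0.958, -0.288, 0.004], [-0.002, -0.009, -1.0]]
wrist_force: [3.0, 0.0, 1.1]
gripper_width: 0.147
gripper_force: 30.0
```

Call:
drive_tool:
  rows:
    - [0, -3.5, -1.1, 8, 0, 0, 0]
    - [0, -3.6, -1, 8, 0, 0, 0]
    - [0, -5.3, -1.6, 6.9, 0, 0, 0]
    - [0, -5.4, -1.6, 6.8, 0, 0, 0]

```text
time_s: 15.7
tcp_pos: [0.5362, 0.1538, 0.1887]
ee_rot: [[0.288, -0.958, 0.009], [-0.958, -0.288, 0.005], [-0.002, -0.01, -1.0]]
wrist_force: [4.6, 0.3, -3.4]
gripper_width: 0.153
gripper_force: 30.0
```

Tracking well at about 5 N, so I'll continue.

Call:
drive_tool:
  rows:
    - [0, -6.8, -2.1, 5.2, 0, 0, 0]
    - [0, -6.8, -2, 5.2, 0, 0, 0]
    - [0, -7.8, -2.3, 3.3, 0, 0, 0]
    - [0, -7.9, -2.4, 3.2, 0, 0, 0]

```text
time_s: 16.03
tcp_pos: [0.5068, 0.1452, 0.2059]
ee_rot: [[0.288, -0.958, 0.01], [-0.958, -0.288, 0.005], [-0.002, -0.011, -1.0]]
wrist_force: [4.8, 0.6, -4.6]
gripper_width: 0.147
gripper_force: 30.0
```

Call:
drive_tool:
  rows:
    - [0, -8.4, -2.6, 1.1, 0, 0, 0]
    - [0, -8.4, -2.5, 1.1, 0, 0, 0]
    - [0, -8.4, -2.6, -1.1, 0, 0, 0]
    - [0, -8.4, -2.5, -1.1, 0, 0, 0]

```text
time_s: 16.37
tcp_pos: [0.4736, 0.1354, 0.2062]
ee_rot: [[0.289, -0.957, 0.011], [-0.957, -0.288, 0.006], [-0.003, -0.013, -1.0]]
wrist_force: [6.3, 1.7, -5.4]
gripper_width: 0.156
gripper_force: 30.0
```

Call:
drive_tool:
  rows:
    - [0, -7.8, -2.3, -3.3, 0, 0, 0]
    - [0, -7.9, -2.4, -3.2, 0, 0, 0]
    - [0, -6.8, -2.1, -5.2, 0, 0, 0]
    - [0, -6.8, -2, -5.2, 0, 0, 0]

```text
time_s: 16.7
tcp_pos: [0.4434, 0.1266, 0.189]
ee_rot: [[0.289, -0.957, 0.01], [-0.957, -0.289, 0.006], [-0.003, -0.011, -1.0]]
wrist_force: [6.2, 3.7, -2.2]
gripper_width: 0.152
gripper_force: 30.0
```

Call:
drive_tool:
  rows:
    - [0, -5.3, -1.6, -6.9, 0, 0, 0]
    - [0, -5.4, -1.6, -6.8, 0, 0, 0]
    - [0, -3.5, -1.1, -8, 0, 0, 0]
    - [0, -3.6, -1, -8, 0, 0, 0]
    - [0, 0, 0, 0, 0, 0, 0]

```text
time_s: 17.12
tcp_pos: [0.4256, 0.1213, 0.1592]
ee_rot: [[0.289, -0.957, 0.009], [-0.957, -0.289, 0.006], [-0.003, -0.01, -1.0]]
wrist_force: [3.2, 4.1, 0.8]
gripper_width: 0.148
gripper_force: 30.0
```

Call:
drive_tool:
  rows:
    - [0, -0.5, -0.2, -2, 0, 0, 0]
    - [0, -0.5, -0.2, -2, 0, 0, 0]
    - [0, 0, 0, 0, 0, 0, 0]

```text
time_s: 17.37
tcp_pos: [0.4257, 0.1214, 0.1587]
ee_rot: [[0.29, -0.957, 0.012], [-0.957, -0.29, 0.006], [-0.002, -0.013, -1.0]]
wrist_force: [-4.7, 3.1, 23.9]
gripper_width: 0.15
gripper_force: 30.0
```

The crank is against its stop: 24 N upward with no motion. I'll relax the push, open and retreat.

Call:
drive_tool:
  rows:
    - [0, 0.5, 0.2, 3, 0, 0, 0]
    - [0, 0, 0, 0, 0, 0, 0]
    - [40, 0, 0, 0, 0, 0, 0]
    - [50, 0, 0, 0, 0, 0, 0]
    - [50, 0, 0, 0, 0, 0, 0]

```text
time_s: 17.78
tcp_pos: [0.4223, 0.1185, 0.1565]
ee_rot: [[0.288, -0.958, 0.001], [-0.958, -0.288, 0.0], [0.0, -0.001, -1.0]]
wrist_force: [0.0, -0.2, 0.7]
gripper_width: 0.295
gripper_force: 0.0
```

Call:
drive_tool:
  rows:
    - [50, 0, 0, 0, 0, 0, 0]
    - [50, 0, 0, 15, 0, 0, 0]
    - [50, 0, 0, 30, 0, 0, 0]
    - [50, 0, 0, 35, 0, 0, 0]
    - [50, -10, 0, 35, 0, 0, 0]

```text
time_s: 18.2
tcp_pos: [0.4139, 0.1189, 0.2726]
ee_rot: [[0.287, -0.958, 0.002], [-0.958, -0.287, -0.0], [0.001, -0.002, -1.0]]
wrist_force: [0.8, 0.5, 0.9]
gripper_width: 0.499
gripper_force: 0.0
```

Call:
drive_tool:
  rows:
    - [50, -10, 0, 30, 0, 0, 0]
    - [50, -10, 0, 30, 0, 0, 0]
    - [50, 0, 0, 0, 0, 0, 0]
    - [50, 0, 0, 0, 0, 0, 0]

```text
time_s: 18.53
tcp_pos: [0.3938, 0.1196, 0.3335]
ee_rot: [[0.288, -0.958, 0.007], [-0.958, -0.288, 0.004], [-0.002, -0.008, -1.0]]
wrist_force: [-0.2, 0.1, -1.3]
gripper_width: 0.5
gripper_force: 0.0
```

Run:
```python
from fit import *
s=sense();print(s['time_s'],s['tcp_pos'],s['wrist_force'])
c=capture('scene');d=capture('side');w=capture('wrist')
yaw=.2925;f=np.array([np.cos(yaw),np.sin(yaw),0]);a=np.array([-f[1],f[0],0]);pk=np.array([.5144,.0513,.1345])
E=ext(w,s);pin=pk+.088*a-.0668*f+[0,0,.021];print('pin px',proj(w,E,pin))
for r in masks_of('crank_pin',w)[:2]:
    P=cloud(w,E,r['region']);L=(P-pin)@np.stack([f,a,[0,0,1]],1)*1e3;print(r['xy'],r['p'],np.percentile(L,[2,50,98],axis=0).round(1).tolist())
r=cv2.resize
top=np.hstack([r(c['frame'][120:240,220:350],(390,360)),r(d['frame'][120:240,180:310],(390,360))])
cv2.imwrite('pics/e.png',np.vstack([top,r(w['frame'][40:240,56:456],(780,240))[:, :]])[:,:,::-1])
```

```text
18.5333 [0.3938 0.1196 0.3335] [-0.2455  0.136  -1.3013]
pin px [[230.7341 163.3321]]
[229.6, 164.6] 0.85 [[-4.7, -23.9, 3.8], [1.3, -0.2, 9.3], [8.4, 23.9, 11.4]]
[171.1, 83.9] 0.56 [[-2.1, -119.9, -19.6], [55.3, -81.9, 27.1], [92.9, 12.2, 29.1]]
```

View pics/e.png

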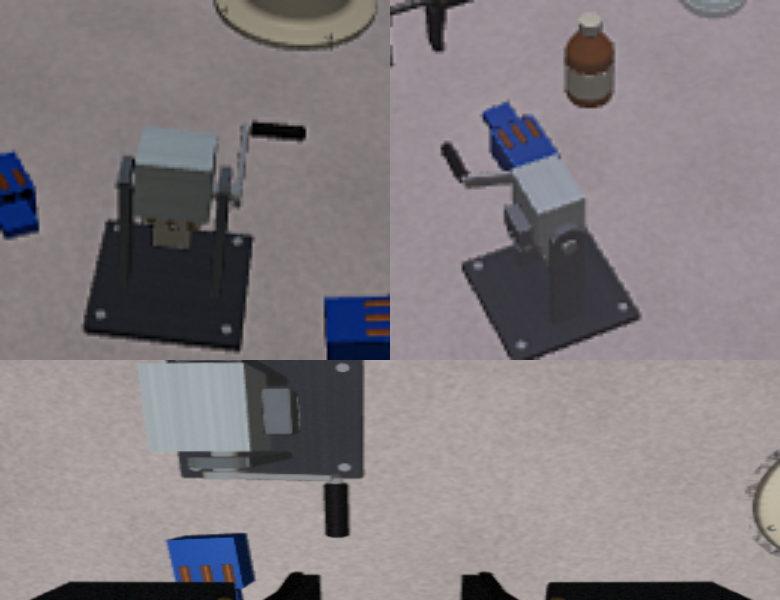

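The cradle is inverted with the carrier hanging in it, tab down. I'll check that it's fully at its stop by testing how level the cradle's upturned underside is.

Run:
```python
from fit import *
s=sense();yaw=.2925;f=np.array([np.cos(yaw),np.sin(yaw),0]);a=np.array([-f[1],f[0],0]);pk=np.array([.5144,.0513,.1345])
for n in ['wrist','scene','side']:
    c=capture(n);E=ext(c,s)
    P=cloud(c,E,np.ones((384,512),bool));L=(P-pk)@np.stack([f,a,[0,0,1]],1)*1e3
    L=L[(abs(L[:,0])<20)&(abs(L[:,1])<26)&(L[:,2]>38)&(L[:,2]<60)]
    if len(L)<20: print(n,len(L));continue
    k=least_squares(lambda k:L[:,2]-k[0]-k[1]*L[:,0]-k[2]*L[:,1],[45,0,0],loss='soft_l1').x
    print(n,len(L),k[0],'slope deg f,a',np.degrees(k[1:]))
```

```text
wrist 2277 46.1405775759359 slope deg f,a [-0.0208 -0.0253]
scene 191 46.21845168139828 slope deg f,a [-0.7105 -0.0842]
side 164 44.279266050052655 slope deg f,a [-0.3392  0.905 ]
```

The underside is level to 0.02°, so the cradle is at its stop. Handing in.

```bash
python3 -c "
from station import finish_job
print(finish_job())"
```

```text
the job is handed in; nothing more can be done
None
```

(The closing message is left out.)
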